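Seat the upper tier of the board rack and lock it down

TASK

The blue upper tier of the board rack was set down with its feet beside the sockets of the grey bottom frame. Shove it back and across, without tipping it or losing the transformer that stands on it, until all four corner posts have dropped fully home in their sockets; then swing the red hold-down arm round over the tier, as far as it goes, so that it lies straight across the tier's left edge. Do not shift the other things on the bench.

Things in the scene. Friction and masses are not known exactly. Their poses are not given: they have to be found in the camera images.
- base_frame: Grey bottom frame of a board rack, fixed to the bench. Origin on the bench under the centre of its 4 sockets; x to the rear, y left, z up (yaw within 0.45 rad). Two flat runners, tops at z 32 mm, x -117 to 79 mm, y 52 to 99 and -118 to -70 mm. Square sockets 17 mm wide, 12 mm deep (floor z 20 mm) at x +-65, y +-85 mm. Between the runners lies a grey module, below z 45 mm.
- stop_corner (a point): Where the inner faces of the bottom frame's fixed stop lips meet, at its rear left: x 72.8, y 92.8, z 44 mm of the frame (z: lip tops). The rear lips run along y behind both rear sockets, the left lip along x on the left runner's outer edge. A foot touching both lips stands over its socket; front and right are open.
- pillar_top (a point): Top of the steel pillar the hold-down arm turns on, outside the left runner: x 22, y 118, z 107 mm of the bottom frame.
- upper_tier: Blue upper tier, loose, 0.55 kg. Origin level with the feet's undersides, under its centre; x rear, y left. Round posts 14 mm thick at x +-65, y +-85 mm, feet tapering to 9 mm. Tray deck: floor z 75 mm, rim to 83 mm. Starts on the runners (origin at z 32 mm), 20-36 mm too far forward, 9-18 mm too far right, turned up to 0.06 rad. Seated: origin at x 0, y 0, z 20 mm of the bottom frame.
- front_bar (a point): Middle of the outer face of the tier's front stretcher bar: x -77, y 0, z 34 mm of the tier. Bars 12 mm high run all round and are its outermost part (outer faces x +-77, y +-97 mm): the place to push. Sliding takes 3 to 7 N; pushed near the deck, the tier may tip once it meets a lip.
- right_bar (a point): Middle of the outer face of the tier's right stretcher bar: x 0, y -97, z 34 mm of the tier.
- transformer: Small mains transformer with a yellow winding, 44 x 66 x 40 mm, 0.21 kg, loose on the deck of the upper tier, near the middle, a little to the right. Origin: centre of its underside.
- holddown (a joint): Angle of the red hold-down arm about the pillar (rad), counter-clockwise from above. 0: it points to -x of the bottom frame, beside the tier; pi/2 (end stop): to -y, across the tier's left edge. Starts between -0.7 and 0.1; stays where left, under 1 N at the knob. Its underside passes 4 mm above the rim of a seated tier; an unseated tier blocks it.
- holddown_knob (a point): Middle of the black upright knob on the free end of the hold-down arm: 15 mm diameter, 36 mm tall, z = 113 to 149 mm of the bottom frame, 78 mm from the pillar's axis. This point is at z = 131 mm.
- mouse: Black computer mouse, 57 x 100 x 36 mm, on the mouse pad to the right of the rack; leave alone. Origin: centre of its underside.
- pen: Black pen, 136 mm long, lying on the right; leave alone.
- screw_tray: Round tray of screws, 70 mm diameter, 18 mm high, to the right of the rack; leave alone. Origin: centre of its underside.
- side_cutters: Red-handled pliers, 118 mm long, 12 mm high, lying in front of the rack, to its left; leave alone.
There are look-alikes about, which are no part of the job. What is shaped like the transformer but brown or orange is not meant.

How it is judged (in metres and radians):
On the way, in this order (a step that is already met when the one before it is completed fails the run):
1. all four posts of the upper tier are fully down in their sockets (x of upper_tier in the frame of base_frame between -0.004 and 0.004 m and y of upper_tier in the frame of base_frame between -0.004 and 0.004 m and z of upper_tier in the frame of base_frame below 0.0235 m and angle between upper_tier's own z axis and vertical below 0.03 rad and angle between the x axis of upper_tier and the x axis of base_frame, either way round below 0.05 rad), for 0.2 s.
2. the hold-down arm lies across the tier (value of joint holddown above 1.42 rad), for 0.2 s.
At the end, for the whole second after the job is handed in: The tier's four posts are in the sockets (origin within 4 mm each way, at most 3.5 mm above the socket floor, level within 0.03, square within 0.05 rad), the transformer stands on its deck, the hold-down arm is across (joint above 1.42 rad), all at rest (all of step 1 and x of transformer in the frame of upper_tier between -0.06 and 0.06 m and y of transformer in the frame of upper_tier between -0.075 and 0.075 m and z of transformer in the frame of upper_tier above 0.06 m and angle between transformer's own z axis and vertical below 0.3 rad and value of joint holddown above 1.42 rad and linear speed of each of upper_tier, transformer below 0.02 m/s); the robot touches nothing.
It fails at once if the upper tier is tipped more than 0.3 rad (angle between upper_tier's own z axis and vertical above 0.3 rad).
It fails at once if the transformer falls over or off the deck (not (x of transformer in the frame of upper_tier between -0.06 and 0.06 m and y of transformer in the frame of upper_tier between -0.075 and 0.075 m and z of transformer in the frame of upper_tier above 0.06 m and angle between transformer's own z axis and vertical below 0.3 rad)).
It fails at once if a bystander (mouse, pen, screw tray, side cutters) is shifted by more than 30 mm (distance of any of mouse, pen, screw_tray, side_cutters from where it was at the start of the episode above 0.03 m).
It also fails if it takes over 64 s, if anything falls off the work surface, if the arm or the gripper's body presses on something with over 40 N, if the wrist force passes 120 N, or if a joint passes its speed limit or range.

ROBOT

A 6-joint arm with a two-finger parallel gripper is mounted at the origin on a cart in front of the work surface, level with it; the furniture and walls round the work are solid. World frame = base frame: x ahead of the robot, y to its left, z up, the work surface at z = 0. Lengths are in mm, angles in rad, forces in N, time in s.
With the tool pointing down it reaches from about 300 to 1000 mm from the base axis. Payload 5.1 kg.
Tool frame: the origin (TCP) lies at the very end of the fingers, on their centre line; the grasp point (between the pads) lies 19 mm behind it; z points along the fingers, y is the line along which they close (so a half turn about z gives the same grasp; the last joint's range is limited). The gripper opens to 95 mm and grips with 3 to 60 N. Pads are 20 mm wide; open, the fingers measure 119 mm over their backs; the gripper's body (75 mm by 180 mm) begins 59 mm behind the grasp point.
Start: joints at [1.218, 0.124, 1.65, -0, 1.367, -0.083], TCP at [173.272, 626.467, 214.656] pointing down, gripper open.
Joint ranges: [-2.61, 2.61], [-1.02, 2.33], [0.03, 2.71], [-1.35, 4.49], [0.32, 2.68], [-2.91, 2.91]. Speed limits (rad/s): [2.57, 2.57, 3.14, 3.14, 3.14, 3.14].

INTERFACE

Orientations are given as a unit quaternion [x, y, z, w].
In Python, from plant import bot gives the robot as it stands.
- The arm moves only by the tool carry_out, never from a script. Its argument "steps" is one flat list of numbers, 4 for each row, row after row: the shift along the tool's x, y, z in mm, then the turn about the tool's z in rad. A call has 1 to 12 rows; each row is the pose to reach, as a shift and turn from the pose commanded when the call began, along the tool's axes at that moment; what a row does not reach only later rows make up. A row lasts 1/8 s, in which the tool goes at most 62.5 mm and 10.7 degrees, less where a joint would pass 70% of its speed; a pose out of reach is approached as far as the arm can. A call with a gripper value outside its range is refused whole. "gripper" is the finger opening in mm, from 0 to 95.1, set as the call begins (left out, the last holds). The fingers move at their own pace and stop on an object; the grip force is fixed at half the most. Time passes only in rows, so rows that repeat a pose let the fingers close. It gives the time, the measured TCP pose, the force, the opening and the grip force at its end, in the units of the state.
- bot.get_obs(): the state, without advancing time (a new reading comes with each control period).
- bot.snapshot(name): name is "scene" or "top"; returns the picture (400x640x3 uint8, red, green, blue); there is no depth.
- bot.camera_info(name): a dict with "camera_matrix" (3x3 intrinsics, pixels), "rvec" (rotation vector, rad) and "tvec" (3), from world to camera coordinates, as OpenCV has them. Camera axes: x right, y down, z forward; pixel columns grow to the right and rows downward; lengths in mm; the calibration is good to about 2 mm. A picture is of the moment at which its call begins. camera_info takes no time and is no camera call.
- bot.close_job(): hands the job in; it is judged then, once.
Trained networks look in the newest picture that a camera, given by its name, has taken for a name from the list of things; names that differ only in an ending like _2 or _b are one class to them, and where a whole thing is asked for, a point or a joint stands for the part that bears it (a point fixed in the world has none). Each returns a list of dicts, best first, with "p" (0 to 1); they miss things now and then, are a little off and sometimes report something else, mostly with a low value. They report only what shows in the picture. A call takes as long as a camera call. They do not tell look-alikes from the thing itself.
- bot.search_frame(query, camera): "bbox" ([left, top, right, bottom] as shares, 0 to 1, of the picture: columns of its width, rows of its height, round what is visible of it).
The state is a dict: "t": time; "joint_positions": joint angles; "joint_velocities": joint speeds; "tau": joint torques, N m; "tcp_pos": TCP position; "tcp_rot": TCP orientation; "force": force on the tool from outside, world axes, zero at the start; "ft_torque": the same for the moment, N m; "gripper_width": opening from 0.0 (shut) to 1.0 (fully open); "grip_force": force on a finger pad.
Only numpy, scipy, OpenCV 4.12 (cv2) and the standard library are available. Lean on these libraries where they do the work, as an engineer would, in place of code of your own. Each camera call takes 0.05 s, during which the arm holds its last target. There are 200 camera calls.

## Working session

There is one attempt and no reset: what is moved stays moved. The work goes in short steps, Python scripts to look and compute and a tool call to move; the robot and the scene stay as the last step left them, time stands still between calls to the robot, and variables do not carry over. Pictures are saved under pics/ and viewed, at most 13 in all, crops included, and the job is handed in when it is done.

Besides the shell and the picture viewer there is one more tool, called as a command line: name --argument value ..., lists and objects as JSON in quotes. carry_out: Moves the arm, as the interface text tells. Its arguments: {"type":"object","properties":{"steps":{"type":"array","items":{"type":"number"}},"gripper":{"type":"number"}},"required":["steps"]}

```bash
mkdir -p pics; cat > h.py <<'E'
import numpy as np, cv2, json
from plant import bot
def cam(n):
    c=bot.camera_info(n); return np.array(c["camera_matrix"],float),cv2.Rodrigues(np.array(c["rvec"],float))[0],np.array(c["tvec"],float).reshape(3)
def proj(n,P):
    K,R,t=cam(n); p=(K@(R@np.atleast_2d(P).T+t[:,None])).T; return p[:,:2]/p[:,2:]
def ray(n,uv,z):
    K,R,t=cam(n); d=R.T@np.linalg.solve(K,[*uv,1]); c=-R.T@t; return c+d*(z-c[2])/d[2]
def snap(n,f):
    im=np.array(bot.snapshot(n)); cv2.imwrite(f"pics/{f}.png",im[:,:,::-1]); return im
E
python3 - <<'E'
from h import *
o=bot.get_obs(); print(o["t"],o["tcp_pos"],o["tcp_rot"],o["force"])
for n in("scene","top"):
    snap(n,n+"0"); K,R,t=cam(n); print(n,-R.T@t,K[0,0])
    for q in("base_frame","upper_tier","transformer","holddown_knob","mouse","screw_tray","side_cutters","pen"):
        r=bot.search_frame(q,n)[:2]
        print(q,[(round(d["p"],2),(np.array(d["bbox"])*[640,400,640,400]).round().tolist()) for d in r])
E
```

```text
0.0 [173.07494672 625.87787834 213.40899408] [ 1.34484192e-01  9.90915215e-01 -9.95926137e-04 -2.16316390e-04] [-0.02078975 -0.2597346  -0.09993916]
scene [ 326.2214464   567.59468226 1177.42233957] 500.57960104964417
base_frame [(0.61, [240.0, 240.0, 360.0, 304.0])]
upper_tier []
transformer [(0.88, [362.0, 275.0, 390.0, 298.0]), (0.8, [279.0, 332.0, 310.0, 354.0])]
holddown_knob [(0.81, [243.0, 253.0, 255.0, 295.0]), (0.42, [277.0, 163.0, 303.0, 188.0])]
mouse [(0.75, [346.0, 158.0, 374.0, 180.0])]
screw_tray [(0.5, [243.0, 250.0, 254.0, 291.0])]
side_cutters [(0.76, [343.0, 331.0, 362.0, 385.0])]
pen [(0.7, [343.0, 126.0, 386.0, 130.0])]
top [ 466.82601429   -5.37813611 1188.91579329] 450.012397856785
base_frame [(0.75, [189.0, 126.0, 319.0, 225.0])]
upper_tier [(0.88, [213.0, 137.0, 316.0, 221.0])]
transformer [(0.88, [290.0, 244.0, 303.0, 267.0]), (0.85, [337.0, 241.0, 352.0, 265.0])]
holddown_knob [(0.64, [184.0, 133.0, 224.0, 157.0])]
mouse [(0.91, [356.0, 192.0, 389.0, 212.0])]
screw_tray [(0.65, [328.0, 127.0, 348.0, 148.0])]
side_cutters [(0.53, [167.0, 252.0, 207.0, 268.0])]
pen [(0.49, [415.0, 165.0, 441.0, 208.0])]
```

View pics/scene0.png

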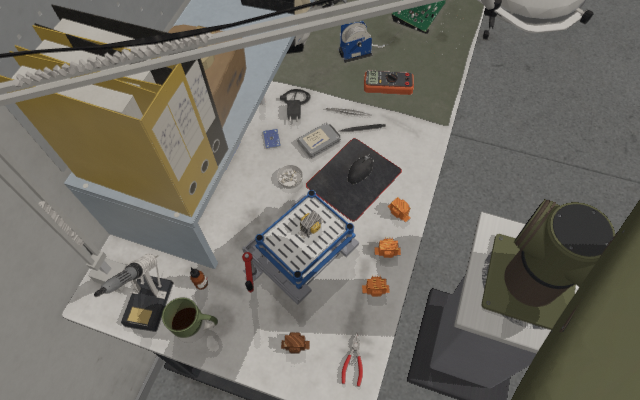

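View pics/top0.png

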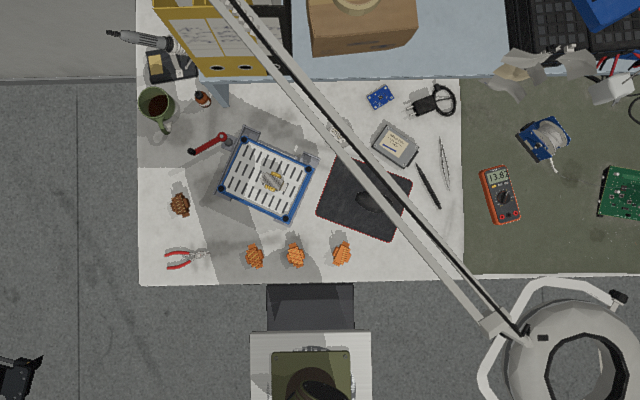

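The scene image shows the rack at about (305,240), and the red arm with its knob at about (249,270). In the top image the tier is at (267,178), its blue corner knobs are visible, the red arm runs from the pillar at (223,136) to the knob at (192,151), and the grey frame shows behind and to the left. I'll zoom in for precise corners.

```bash
python3 - <<'E'
from h import *
a=cv2.imread("pics/top0.png")[115:235,175:335]; cv2.imwrite("pics/topc.png",cv2.resize(a,None,fx=5,fy=5,interpolation=cv2.INTER_CUBIC))
a=cv2.imread("pics/scene0.png")[185:305,230:370]; cv2.imwrite("pics/scc.png",cv2.resize(a,None,fx=5,fy=5,interpolation=cv2.INTER_CUBIC))
for n in("top","scene"): print(n,proj(n,[[0,0,0],[500,0,0],[500,200,0],[500,0,200],[173,626,214]]).round().tolist())
E
```

```text
top [[311.0, 390.0], [307.0, 199.0], [232.0, 200.0], [307.0, 196.0], [20.0, 354.0]]
scene [[530.0, 282.0], [337.0, 223.0], [311.0, 292.0], [338.0, 184.0], [410.0, 557.0]]
```

View pics/topc.png

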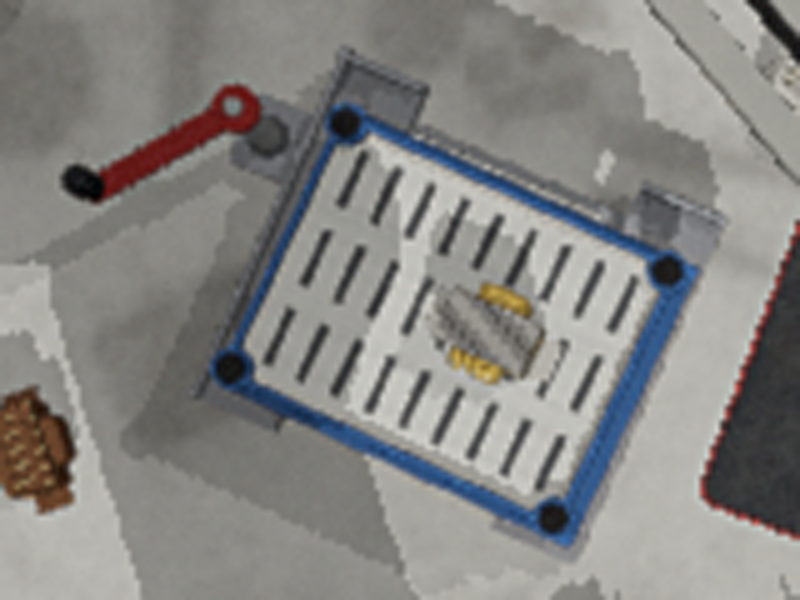

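View pics/scc.png

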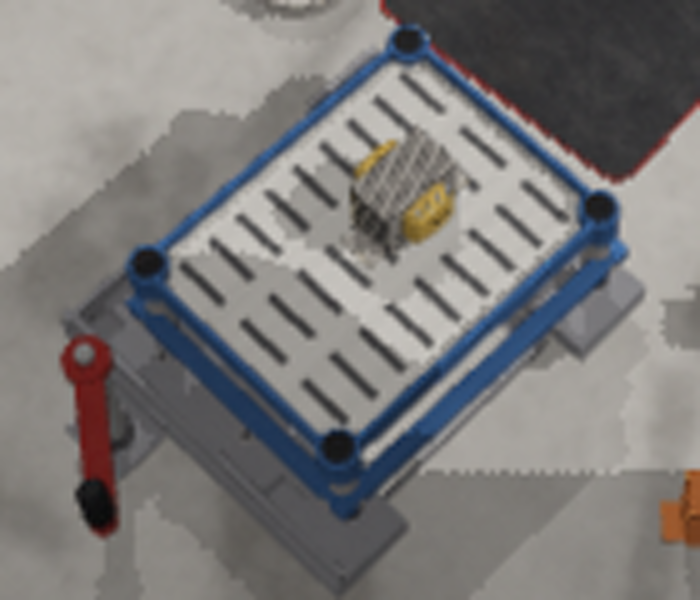

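The crops give the four black post caps in both views, the frame's lip and runner corners, the pillar ring (top crop (235,107), scene crop (85,357)), and the knob near top crop (75,178). Now I'll fit the poses.

```bash
cat > fit.py <<'E'
from h import *
from scipy.optimize import least_squares
def tw(q,P):
    P=np.atleast_2d(np.array(P,float)); c,s=np.cos(q[2]),np.sin(q[2])
    return np.c_[q[0]+c*P[:,0]-s*P[:,1],q[1]+s*P[:,0]+c*P[:,1],P[:,2]]
OFF={"top":(175,115),"scene":(230,185)}
def full(n,p): return (np.array(p,float)+.5)/5-.5+OFF[n]
POST=np.array([[65,85],[65,-85],[-65,-85],[-65,85]],float)
def fit_tier(px,h=None):
    def f(q): return np.concatenate([(proj(n,tw(q,np.c_[POST,np.full(4,q[3])]))-px[n]).ravel() for n in px])
    return least_squares(f,[450,120,-.4,117])
E
python3 - <<'E'
from fit import *
px={"top":full("top",[(345,121),(667,270),(553,517),(231,368)]),"scene":full("scene",[(148,262),(407,41),(600,207),(338,446)])}
r=fit_tier(px); t=r.x; print("tier",t.round(3),r.fun.round(1))
obs=[("top",(345,50),(79,99,44)),("top",(727,215),(79,-118,44)),("top",(283,428),(-117,52,32)),("top",(236,106),(22,118,107)),
("scene",(85,355),(22,118,107)),("scene",(338,585),(-117,99,32)),("scene",(405,525),(-117,52,32)),("scene",(640,290),(-117,-118,32)),("scene",(583,350),(-117,-70,32)),("scene",(68,322),(79,99,44))]
g=lambda q: np.concatenate([proj(n,tw(q,P))[0]-full(n,p) for n,p,P in obs])
r=least_squares(g,[450,120,-.4],loss="soft_l1"); b=r.x; print("frame",b.round(3)); print(r.fun.reshape(-1,2).round(1).tolist())
c,s=np.cos(b[2]),np.sin(b[2]); d=t[:2]-b[:2]; print("tier in frame",c*d[0]+s*d[1],-s*d[0]+c*d[1],t[2]-b[2])
pv=tw(b,(22,118,107))[0]; print("pivot",pv)
def k(a): return tw(b,(22-78*np.cos(a),118-78*np.sin(a),149))
for n,p in(("top",(73,177)),("scene",(95,485))):
    print(n,min((np.linalg.norm(proj(n,k(a))[0]-full(n,p)),round(a,2)) for a in np.arange(-.9,.3,.02)))
o=bot.get_obs(); print(cv2.norm(np.array(o["tcp_rot"])),o["tcp_pos"])
from scipy.spatial.transform import Rotation as R
print(R.from_quat(o["tcp_rot"]).as_matrix().round(3))
for q in("mouse","screw_tray"): pass
print("front bar",tw(t,(-77,0,66)),"right bar",tw(t,(0,-97,66)))
E
```

```text
tier [ 5.47984e+02  1.00453e+02 -4.55000e-01  1.15670e+02] [ 0.   0.1  0.  -0.1  0.  -0.1 -0.1 -0.1  0.   0.1  0.2 -0.2 -0.1  0.
  0.1  0.2]
frame [582.261 103.714 -13.01 ]
[[-0.5, -1.5], [0.5, -0.0], [-2.2, 0.4], [0.6, 0.4], [0.7, 1.4], [-0.4, 0.6], [0.3, -1.1], [1.4, -0.5], [-0.3, 0.2], [-1.6, -2.0]]
tier in frame -29.560078180396623 -17.65587665587538 12.55513248216661
pivot [652.77480572 200.85185626 107.        ]
top (np.float64(0.5231139428790559), np.float64(-0.64))
scene (np.float64(0.5667829289330807), np.float64(-0.6))
0.9999999999999999 [173.29147919 626.4687901  214.67127139]
[[-0.964  0.267  0.   ]
 [ 0.267  0.964  0.   ]
 [-0.     0.    -1.   ]]
front bar [[478.812004  134.2794757  66.       ]] right bar [[505.37190869  13.31430938  66.        ]]
```

```bash
cat > go.py <<'E'
import sys
from fit import *
from scipy.spatial.transform import Rotation as R
B=np.array([582.261,103.714,-13.01+4*np.pi])
def go(fx,fy,z,ya):  # frame-coords target, world angle of tool y
    o=bot.get_obs(); M=R.from_quat(o["tcp_rot"]).as_matrix()
    w=tw(B,(fx,fy,z))[0]; d=M.T@(w-np.array(o["tcp_pos"]))
    dt=-(ya-np.arctan2(M[1,1],M[0,1])); dt=(dt+np.pi)%(2*np.pi)-np.pi
    print("t",round(o["t"],2),"F",np.round(o["force"],1),"shift",d.round(1),"turn",round(dt,3),"world",w.round(1),"j",np.round(o["joint_positions"],2))
def infr(): 
    p=np.array(bot.get_obs()["tcp_pos"]); c,s=np.cos(B[2]),np.sin(B[2]); d=p-[*B[:2],0]; return np.array([c*d[0]+s*d[1],-s*d[0]+c*d[1],p[2]])
if __name__=="__main__":
    print("now in frame",infr().round(1)); go(*map(float,sys.argv[1:5]))
E
python3 go.py -145 -20 130 1.127
```

```text
now in frame [-593.8  296.6  214.7]
t 0.9 F [-0.4  0.6 -0.3] shift [-387.3 -389.4   84.7] turn 0.174 world [442.7 147.9 130. ] j [ 1.22  0.12  1.65 -0.    1.37 -0.08]
```

carry_out --steps '[-40,-40,0,0.02,-80,-80,0,0.04,-120,-120,0,0.07,-160,-160,0,0.1,-200,-201,0,0.13,-240,-241,0,0.15,-280,-281,0,0.174,-320,-322,20,0.174,-360,-362,50,0.174,-387,-389,85,0.174,-387,-389,85,0.174,-387,-389,85,0.174]' --gripper 95

```text
t: 2.4
tcp_pos: [442.8, 148.6, 130.2]
tcp_rot: [0.22, 0.975, 0.0, 0.0]
force: [0.1, -0.3, 0.8]
gripper_width: 1.001
grip_force: 0.0
```

```bash
python3 go.py -122 -20 50 1.127; python3 -c "
from h import *
snap('scene','s1')"
```

```text
now in frame [-145.2  -19.3  130.2]
t 2.4 F [ 0.1 -0.3  0.8] shift [-23.2  -0.8  80.2] turn -0.0 world [463.5 138.   50. ] j [ 0.21 -0.23  2.13  0.    1.23 -0.92]
```

View pics/s1.png

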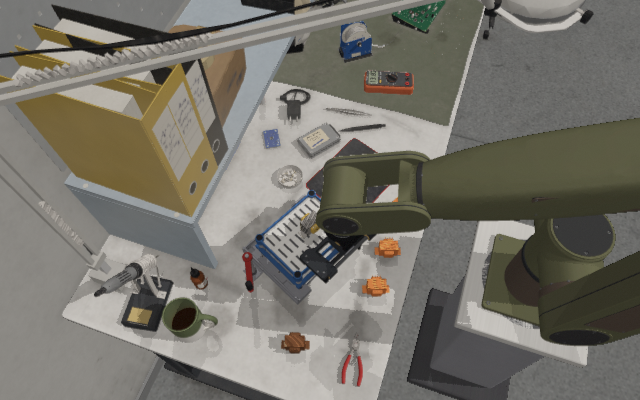

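The gripper at about (325,262) stands just in front of the tier's front bar, parallel to it, clear of the orange items. Next I lower it and push gently.

carry_out --steps '[0,0,30,0,0,0,60,0,0,0,80,0,-12,0,80,0,-20,0,80,0,-26,0,80,0,-30,0,80,0,-34,0,80,0,-37,0,80,0,-40,0,80,0,-40,0,80,0]'

```text
t: 3.82
tcp_pos: [478.3, 131.8, 50.6]
tcp_rot: [0.22, 0.975, 0.0, -0.001]
force: [-5.4, 2.4, 4.7]
gripper_width: 1.002
grip_force: 3.0
```

```bash
python3 go.py -88 -20 50 1.127
```

```text
now in frame [-106.   -19.3   50.6]
t 3.83 F [-5.4  2.4  4.7] shift [-18.   -0.7   0.6] turn -0.001 world [494.2 123.4  50. ] j [ 0.16 -0.05  2.12  0.    1.07 -0.97]
```

carry_out --steps '[-2,0,0,0,-4,0,0,0,-6,0,0,0,-8,0,0,0,-10,0,0,0,-12,0,0,0,-14,0,0,0,-15,0,0,0,-16,0,0,0]'

```text
t: 4.95
tcp_pos: [492.2, 125.2, 50.6]
tcp_rot: [0.22, 0.975, 0.001, -0.002]
force: [-7.0, 4.1, 5.2]
gripper_width: 1.0
grip_force: 4.1
```

```bash
python3 go.py -88 -20 50 1.127
```

```text
now in frame [-90.6 -19.3  50.6]
t 4.95 F [-7.   4.1  5.2] shift [-2.6 -0.7  0.6] turn -0.0 world [494.2 123.4  50. ] j [ 0.14 -0.02  2.1   0.    1.07 -0.99]
```

carry_out --steps '[-1,0,0,0,-1,0,0,0,-2,0,0,0,-2,0,0,0]'

```text
t: 5.45
tcp_pos: [494.1, 124.3, 50.5]
tcp_rot: [0.22, 0.975, 0.001, -0.002]
force: [-7.0, 3.3, 5.1]
gripper_width: 0.997
grip_force: 3.7
```

carry_out --steps '[-1,0,0,0,-1,0,0,0,-2,0,0,0,-2,0,0,0]'

```text
t: 5.95
tcp_pos: [494.6, 124.0, 50.5]
tcp_rot: [0.22, 0.975, 0.001, -0.003]
force: [-11.1, 5.5, 9.6]
gripper_width: 1.0
grip_force: 6.4
```

Force rose to 12 N at the expected position, so the rear feet are against the rear lip. I back off and go round to the right side.

carry_out --steps '[8,0,0,0,20,0,0,0,20,0,-50,0,20,0,-100,0,20,0,-130,0]'

```text
t: 6.58
tcp_pos: [479.5, 131.5, 182.9]
tcp_rot: [0.22, 0.975, 0.001, 0.002]
force: [0.6, -0.0, -0.7]
gripper_width: 1.0
grip_force: 0.0
```

```bash
python3 go.py -5 -165 130 -0.4436; python3 -c "
from h import *
for q in('upper_tier','transformer','mouse'):
  bot.snapshot('top')
  print(q,[(round(d['p'],2),(np.array(d['bbox'])*[640,400,640,400]).round().tolist()) for d in bot.search_frame(q,'top')])
"
```

```text
now in frame [-104.7  -19.   182.9]
t 6.58 F [ 0.6 -0.  -0.7] shift [ -99.5 -146.1   52.9] turn 1.571 world [506.9 -43.2 130. ] j [ 0.16 -0.2   2.02 -0.    1.32 -0.97]
upper_tier [(0.81, [217.0, 123.0, 320.0, 213.0])]
transformer [(0.82, [266.0, 162.0, 293.0, 181.0]), (0.79, [289.0, 244.0, 301.0, 265.0]), (0.68, [173.0, 190.0, 182.0, 215.0]), (0.61, [334.0, 242.0, 353.0, 266.0]), (0.31, [187.0, 126.0, 293.0, 227.0])]
mouse [(0.8, [358.0, 192.0, 381.0, 212.0])]
```

carry_out --steps '[-10,-15,0,0.157,-20,-30,0,0.314,-30,-44,0,0.471,-40,-59,0,0.628,-50,-73,0,0.785,-60,-88,0,0.942,-70,-103,0,1.1,-80,-117,0,1.257,-90,-132,10,1.414,-99,-146,30,1.571,-99,-146,55,1.571,-99,-146,55,1.571]'

```text
t: 8.38
tcp_pos: [502.4, -42.8, 120.4]
tcp_rot: [0.846, 0.534, -0.003, -0.003]
force: [1.0, -0.1, -0.1]
gripper_width: 0.999
grip_force: 0.0
```

```bash
python3 go.py -5 -128 50 -0.4436; python3 -c "
from h import *
a=snap('top','t2')[115:235,175:335,::-1]; cv2.imwrite('pics/t2c.png',cv2.resize(a,None,fx=5,fy=5,interpolation=cv2.INTER_CUBIC))"
```

```text
now in frame [  -9.2 -166.6  120.4]
t 8.38 F [ 1.  -0.1 -0.1] shift [38.7  4.8 70.3] turn -0.001 world [522.8  -9.7  50. ] j [-0.19 -0.12  2.06 -0.    1.21  0.25]
```

View pics/t2c.png

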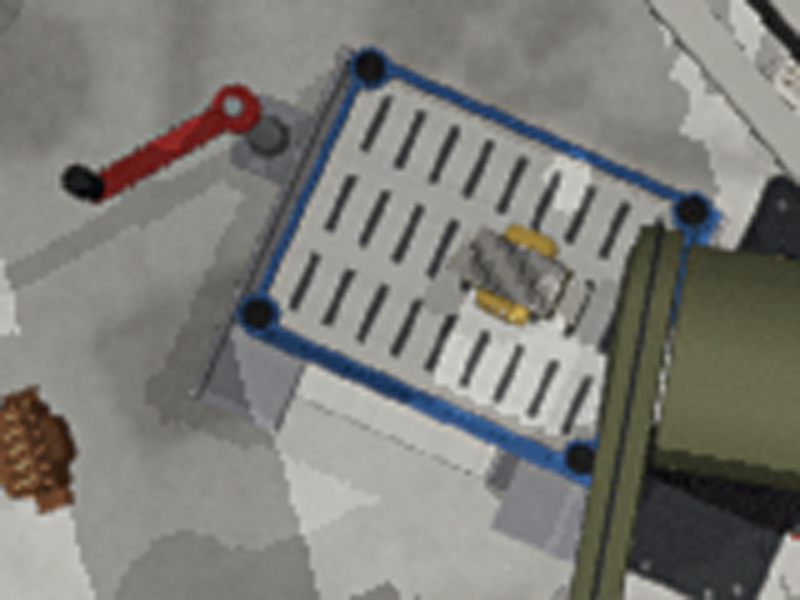

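The tier has moved back; caps at crop (369,67), (692,212), (582,457) and (259,314), and the transformer is still standing at (515,275). Now the sideways push.

carry_out --steps '[0,0,35,0,0,4,70,0,15,4,70,0,30,4,70,0,36,4,70,0,39,4,70,0,42,4,70,0,44,4,70,0,46,4,70,0,48,4,70,0,48,4,70,0]'

```text
t: 9.8
tcp_pos: [530.3, -3.3, 56.7]
tcp_rot: [0.845, 0.534, -0.001, 0.002]
force: [-3.8, -8.0, 6.0]
gripper_width: 0.998
grip_force: 3.7
```

```bash
python3 go.py -5 -107 50 -0.4436; python3 -c "
from fit import *
r=fit_tier({'top':full('top',[(369,67),(692,212),(582,457),(259,314)])}) if 0 else None
px=full('top',[(369,67),(692,212),(582,457),(259,314)])
B=[582.261,103.714,-.4436]
f=lambda q:(proj('top',tw(q,np.c_[POST,np.full(4,115.7)]))-px).ravel()
q=least_squares(f,B).x;d=q[:2]-B[:2];c,s=np.cos(B[2]),np.sin(B[2]);print(c*d[0]+s*d[1],-s*d[0]+c*d[1],q[2]-B[2])"
```

```text
now in frame [  -1.  -119.    56.7]
t 9.8 F [-3.8 -8.   6. ] shift [12.  -4.   6.6] turn 0.001 world [531.8   9.2  50. ] j [-0.11  0.01  2.05 -0.    1.08  0.34]
0.14786256144314613 -18.198777504969048 0.0015030182521683089
```

carry_out --steps '[-5,0,0,0,-5,0,7,0,0,0,7,0,2,0,7,0,4,0,7,0,6,0,7,0,8,0,7,0,9,0,7,0,10,0,7,0,10,0,7,0]'

```text
t: 11.05
tcp_pos: [534.3, 6.5, 48.4]
tcp_rot: [0.845, 0.535, -0.0, 0.001]
force: [-1.1, -5.8, 3.4]
gripper_width: 1.001
grip_force: 2.8
```

carry_out --steps '[1,0,0,0,1,0,0,0,2,0,0,0,2,0,0,0]'

```text
t: 11.55
tcp_pos: [534.4, 6.7, 48.4]
tcp_rot: [0.845, 0.535, -0.002, 0.002]
force: [-4.0, -11.2, 6.1]
gripper_width: 1.001
grip_force: 6.0
```

```bash
python3 go.py -5 -107 50 -0.4436; python3 -c "
from h import *
a=snap('top','t3')[115:235,175:335,::-1]; cv2.imwrite('pics/t3c.png',cv2.resize(a,None,fx=5,fy=5,interpolation=cv2.INTER_CUBIC))"
```

```text
now in frame [  -1.6 -108.2   48.4]
t 11.55 F [ -4.  -11.2   6.1] shift [ 1.2 -3.4 -1.6] turn 0.002 world [531.8   9.2  50. ] j [-0.08  0.04  2.04 -0.01  1.07  0.36]
```

carry_out --steps '[-8,0,0,0,-25,0,0,0,-25,0,-50,0,-25,0,-100,0,-60,0,-130,0,-60,0,-130,0]'

```text
t: 12.35
tcp_pos: [510.2, -46.5, 180.9]
tcp_rot: [0.846, 0.533, 0.003, 0.002]
force: [-0.2, 0.6, -0.4]
gripper_width: 1.002
grip_force: 0.0
```

```bash
python3 -c "
from h import *
a=snap('top','t4')[115:235,175:335,::-1]; b=snap('scene','s4')[185:305,220:380,::-1]
im=np.vstack([cv2.resize(x,None,fx=4,fy=2.5*1.0 if 0 else 4,interpolation=cv2.INTER_CUBIC) for x in (a,b)])
im=np.hstack([cv2.resize(x,(640,480),interpolation=cv2.INTER_CUBIC)[:, :] for x in (a,)]); cv2.imwrite('pics/t4c.png',cv2.resize(a,None,fx=5,fy=5,interpolation=cv2.INTER_CUBIC))
b=cv2.imread('pics/s4.png')[185:305,230:370];cv2.imwrite('pics/s4c.png',cv2.resize(b,None,fx=5,fy=5,interpolation=cv2.INTER_CUBIC))"
```

```text
(no output)
```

View pics/t4c.png

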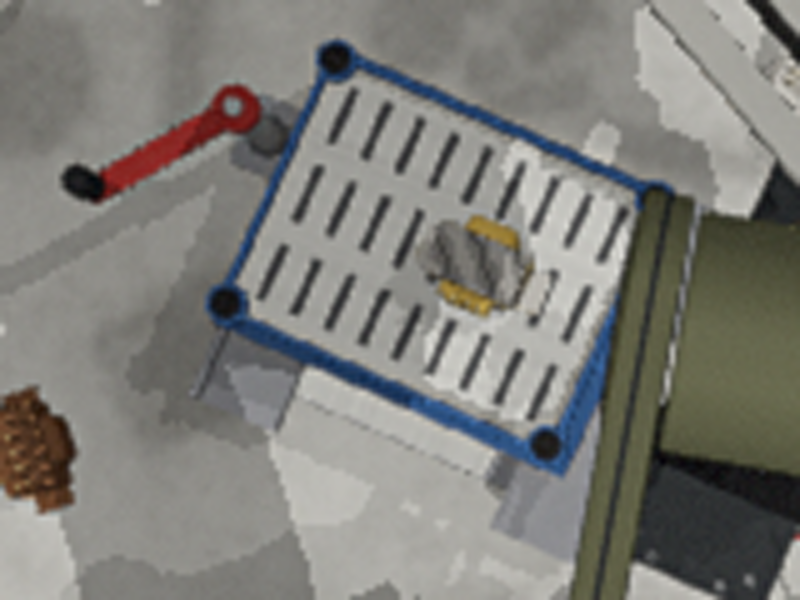

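View pics/s4c.png

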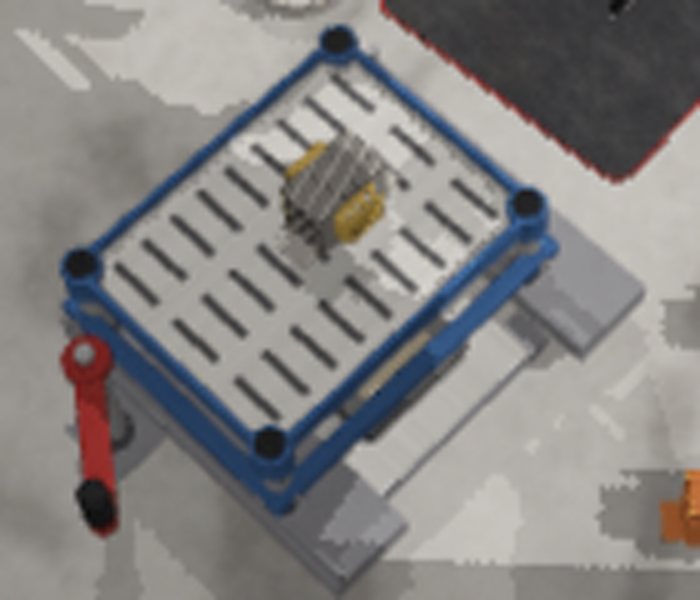

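Caps are at top crop (335,59), (546,443), (226,303), with the RR cap hidden by the arm, and at scene crop (82,264), (338,41), (526,204), (269,443). The fit will tell whether it dropped.

```bash
cat > chk.py <<'E'
from fit import *
B=[582.261,103.714,-.4436]
def chk(tp,idx,sc):
    px={"top":full("top",tp),"scene":full("scene",sc)}; ix={"top":idx,"scene":[0,1,2,3]}
    f=lambda q:np.concatenate([(proj(n,tw(q,np.c_[POST,np.full(4,q[3])]))[ix[n]]-px[n]).ravel() for n in px])
    r=least_squares(f,B+[110]); q=r.x; d=q[:2]-B[:2];c,s=np.cos(B[2]),np.sin(B[2]);print("x y yaw h",(c*d[0]+s*d[1]).round(2),(-s*d[0]+c*d[1]).round(2),(q[2]-B[2]).round(4),q[3].round(1)); print(r.fun.round(1))
E
python3 -c "
from chk import *
chk([(335,59),(546,443),(226,303)],[0,2,3],[(82,264),(338,41),(526,204),(269,443)])"; python3 go.py -105 -20 180 1.127
```

```text
x y yaw h -0.67 1.2 0.0047 102.8
[ 0.  -0.3  0.1  0.2 -0.1 -0.2 -0.1  0.1 -0.   0.   0.2 -0.1  0.2  0.2]
now in frame [  -2.7 -165.9  177.1]
t 12.45 F [-0.2  0.4 -0.4] shift [ 145.8 -102.5   -2.8] turn -1.572 world [478.8 130.7 180. ] j [-0.19 -0.16  2.    0.    1.31  0.25]
```

The tier's caps dropped 12.9 mm, to within 1 mm of the seated pose, and it is level. Now the knob.

```bash
python3 go.py -41.5 163.3 190 0.507
```

```text
now in frame [  -2.7 -165.9  177.1]
t 12.45 F [-0.2  0.4 -0.4] shift [329.2 -39.3 -12.7] turn -0.952 world [614.9 269.  190. ] j [-0.19 -0.16  2.    0.    1.31  0.25]
```

carry_out --steps '[30,-4,-8,-0.1,60,-8,-13,-0.2,95,-12,-13,-0.3,130,-16,-13,-0.4,165,-20,-13,-0.5,200,-24,-13,-0.6,235,-28,-13,-0.7,270,-32,-13,-0.8,300,-36,-13,-0.9,329,-39,-13,-0.952,329,-39,-13,-0.952,329,-39,-13,-0.952]' --gripper 40

```text
t: 13.95
tcp_pos: [614.2, 268.6, 188.7]
tcp_rot: [0.507, 0.862, -0.001, -0.001]
force: [0.7, -0.1, -0.2]
gripper_width: 0.42
grip_force: 0.0
```

```bash
python3 go.py -41.5 163.3 120 0.507;  python3 -c "
from h import *
a=snap('scene','s5')[205:325,195:355,::-1]; cv2.imwrite('pics/s5c.png',cv2.resize(a,None,fx=5,fy=5,interpolation=cv2.INTER_CUBIC))"
```

```text
now in frame [-42.  162.6 188.7]
t 13.95 F [ 0.7 -0.1 -0.2] shift [-0.   1.  68.7] turn 0.001 world [614.9 269.  120. ] j [ 0.33  0.19  1.62 -0.    1.33 -0.18]
```

View pics/s5c.png

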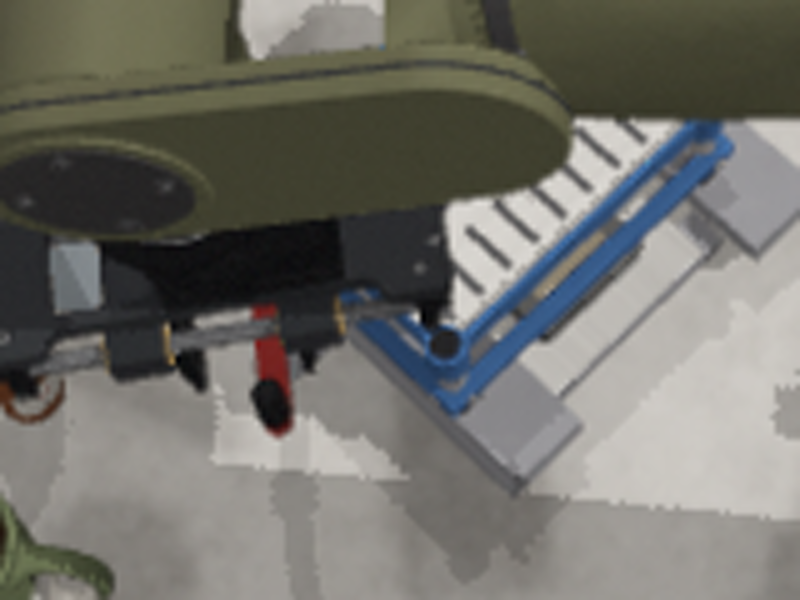

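The fingers at about (190,370) and (310,355) straddle the knob at (270,400), so I lower them.

carry_out --steps '[0,0,20,0,0,1,40,0,0,1,55,0,0,1,68,0,0,1,68,0]'

```text
t: 14.62
tcp_pos: [615.1, 269.1, 120.7]
tcp_rot: [0.507, 0.862, -0.001, -0.001]
force: [-0.5, 0.6, -1.1]
gripper_width: 0.425
grip_force: 0.0
```

```bash
python3 - <<'E'
from go import *
o=bot.get_obs(); M=R.from_quat(o["tcp_rot"]).as_matrix(); p=np.array(o["tcp_pos"]); print(o["force"],infr())
ya=np.arctan2(M[1,1],M[0,1])
# trailing pad pushes: lead of gripper centre beyond knob = half opening - knob r = 12 -> tool runs ahead
out=[]
for a in np.linspace(-.62,1.58,17)[1:]:
    w=tw(B,(22-78*np.cos(a),118-78*np.sin(a),120))[0]; d=M.T@(w-p); y=a+np.pi/2+B[2]
    print(round(a,2),d.round(0)[:2],round(-(y-ya),2))
E
```

```text
[-0.45214187  0.63662825 -1.10610211] [-41.32657059 163.47980209 120.71448175]
-0.48 [ -1. -11.] -0.14
-0.34 [ -3. -21.] -0.27
-0.21 [ -6. -31.] -0.41
-0.07 [-11. -41.] -0.55
0.07 [-18. -50.] -0.69
0.21 [-25. -58.] -0.82
0.34 [-33. -64.] -0.96
0.48 [-43. -70.] -1.1
0.62 [-52. -74.] -1.24
0.76 [-63. -77.] -1.37
0.89 [-73. -78.] -1.51
1.03 [-84. -78.] -1.65
1.17 [-95. -76.] -1.79
1.31 [-105.  -73.] -1.92
1.44 [-115.  -69.] -2.06
1.58 [-124.  -63.] -2.2
```

carry_out --steps '[-1,-11,0,-0.14,-3,-21,0,-0.27,-6,-31,0,-0.41,-11,-41,0,-0.55,-18,-50,0,-0.69,-25,-58,0,-0.82,-33,-64,0,-0.96,-43,-70,0,-1.1,-52,-74,0,-1.24,-63,-77,0,-1.37,-73,-78,0,-1.51,-73,-78,0,-1.51]'

```text
t: 16.12
tcp_pos: [584.2, 167.5, 123.7]
tcp_rot: [-0.221, 0.975, -0.0, 0.001]
force: [0.2, -0.1, 0.2]
gripper_width: 0.417
grip_force: 0.0
```

```bash
python3 - <<'E'
from go import *
o=bot.get_obs(); M=R.from_quat(o["tcp_rot"]).as_matrix(); p=np.array(o["tcp_pos"]); print(o["force"],infr(),np.round(o["joint_positions"],2))
ya=np.arctan2(M[1,1],M[0,1])
for a in np.linspace(.89,1.83,9)[1:]:
    w=tw(B,(22-78*np.cos(a),118-78*np.sin(a),120))[0]; d=M.T@(w-p); y=min(a,1.6)+np.pi/2+B[2]
    print(round(a,2),d.round(0)[:2],round(-(y-ya),2))
E
```

```text
[ 0.17852378 -0.13684358  0.19914195] [-25.65135766  58.42007577 123.67844169] [ 0.19  0.1   1.83 -0.    1.21 -1.82]
1.01 [ 1. -9.] -0.12
1.12 [ -0. -18.] -0.24
1.24 [ -3. -26.] -0.35
1.36 [ -7. -35.] -0.47
1.48 [-11. -43.] -0.59
1.6 [-17. -50.] -0.71
1.71 [-23. -57.] -0.71
1.83 [-30. -62.] -0.71
```

carry_out --steps '[1,-9,0,-0.12,0,-18,0,-0.24,-3,-26,0,-0.35,-7,-35,0,-0.47,-11,-43,0,-0.59,-17,-50,0,-0.71,-20,-54,0,-0.71,-22,-56,0,-0.71,-22,-56,0,-0.71]'

```text
t: 17.25
tcp_pos: [627.7, 126.9, 122.8]
tcp_rot: [-0.546, 0.838, -0.0, 0.0]
force: [-0.8, 0.4, -0.1]
gripper_width: 0.417
grip_force: 0.0
```

```bash
python3 -c "
from go import *
print(infr(),bot.get_obs()['joint_positions'][5])
a=snap('top','t6')[115:235,175:335,::-1]; cv2.imwrite('pics/t6c.png',cv2.resize(a,None,fx=4,fy=4,interpolation=cv2.INTER_CUBIC))"
```

```text
[ 31.02544685  40.46662659 122.78404614] -2.610918155273581
```

View pics/t6c.png

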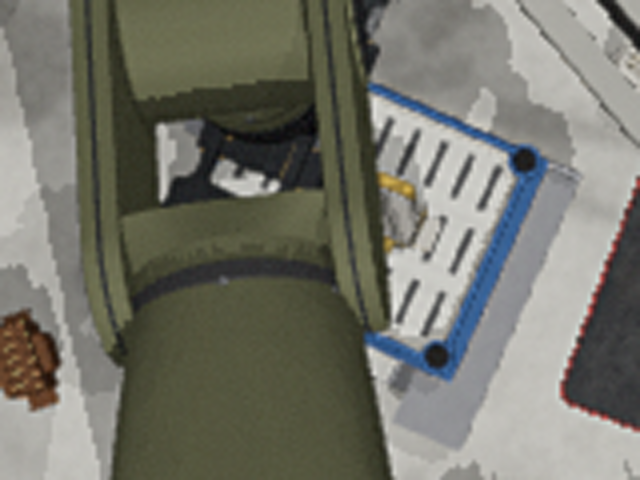

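The arm hides the knob and the tier's right side still looks seated. I push a little further until the end stop answers.

carry_out --steps '[0,-2,0,0,0,-4,0,0,0,-5,0,0,0,-5,0,0]'

```text
t: 17.8
tcp_pos: [630.9, 125.2, 122.5]
tcp_rot: [-0.547, 0.837, 0.001, -0.001]
force: [-5.5, 0.7, 3.0]
gripper_width: 0.418
grip_force: 2.6
```

End stop reached (6 N). I release, lift, and move clear to check.

carry_out --steps '[0,8,0,0,0,8,0,0,0,8,-30,0,0,8,-70,0,0,8,-110,0,0,50,-130,0,0,100,-130,0,0,150,-130,0,0,200,-130,0,0,200,-130,0]'

```text
t: 19.05
tcp_pos: [447.1, 206.1, 253.0]
tcp_rot: [-0.548, 0.836, -0.0, 0.001]
force: [0.5, 0.7, 0.8]
gripper_width: 0.42
grip_force: 0.0
```

```bash
python3 -c "
from go import *
print(infr(),bot.get_obs()['force'])
a=snap('top','t7')[115:235,175:335,::-1]; b=snap('scene','s7')[185:305,230:370,::-1]
cv2.imwrite('pics/t7c.png',cv2.resize(np.hstack([a,b]),None,fx=2.66,fy=2.66,interpolation=cv2.INTER_CUBIC))"
```

```text
[-166.02162873   34.49693705  253.04463196] [0.48389873 0.69851322 0.80248925]
```

View pics/t7c.png

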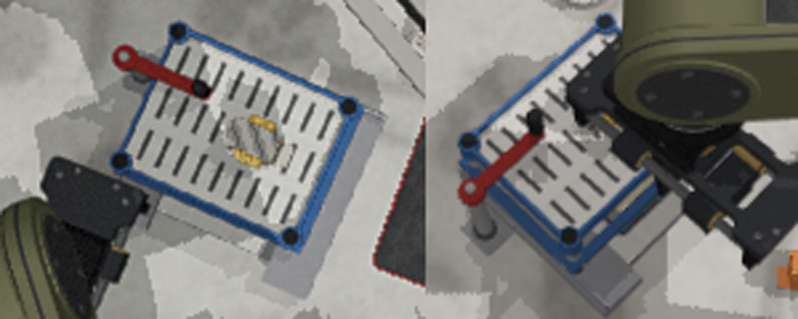

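The red arm, from (124,55) to (208,95), lies parallel to the tier's edge at its end stop. The caps are unchanged from the seated pose, the transformer is standing, and the gripper is clear, so I hand in.

```bash
python3 -c "
from plant import bot
print(bot.close_job())"
```

```text
the job is handed in; nothing more can be done
None
```

I handed the job in at about 19 s. By my camera fit all four posts are down in their sockets (within about 1.5 mm), the transformer is still standing on the deck, and the red arm is across at its end stop; I saw no bystander shifted, and the hand-in gave no verdict.

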